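# Change over the spindle in a run-out cradle with matched caps

### The job

Change the spindle in the run-out cradle: lift off both keeper caps and lay them on the black rubber mat, take the steel spindle out and lay it in the green V-rest for checked parts, then lay the waiting brass spindle home in the cradle's two saddles. Put each cap back fully home on the saddle of its own colour; set the spindles down rather than letting them drop, and leave the setting master and the oil bottle where they stand.

Things in the scene. Friction and masses are not known exactly. Their poses are not given: they have to be found in the camera images.
- saddle_blue: fixed saddle with blue foot (96 x 28 mm). Origin: centre of its underside; local x across, y along the spindle. Block 74 (x) x 26 (y) mm, top at z = 36 mm, V along y 26 mm wide: a journal home in it has its axis at z = 25.3 mm. 8 mm round-nosed dowels at x = +-26 mm, up to z = 47 mm; a cap fully home lies on the top, z = 36 mm. The red one is 104 mm off along y, either side.
- saddle_red: fixed saddle with red foot (96 x 28 mm). Origin: centre of its underside; local x across, y along the spindle. Block 74 (x) x 26 (y) mm, top at z = 36 mm, V along y 26 mm wide: a journal home in it has its axis at z = 25.3 mm. 8 mm round-nosed dowels at x = +-26 mm, up to z = 47 mm; a cap fully home lies on the top, z = 36 mm. Both stand on a plate 10 mm over the bench.
- cap_blue: loose keeper cap with blue knob, at the start on the blue saddle. Steel strap 70 (x) x 26 (y) x 8 mm with 11 mm through holes at x = +-26 mm; round blue knob on its middle, 24 mm dia., gripped 14 to 31 mm above the strap's underside, top at 34 mm. 0.16 kg. Origin: centre of the strap's underside. Fits either way round (half turn).
- cap_red: loose keeper cap with red knob, at the start on the red saddle. Steel strap 70 (x) x 26 (y) x 8 mm with 11 mm through holes at x = +-26 mm; round red knob on its middle, 24 mm dia., gripped 14 to 31 mm above the strap's underside, top at 34 mm. 0.16 kg. Origin: centre of the strap's underside. Fits either way round (half turn).
- spindle_steel: bright steel spindle, 160 mm long, both ends alike: thick middle 22 mm dia. x 56 mm (take it here), 16 mm journals from 31 to 70 mm either side of the middle, 12 mm tips. About 0.3 kg. Origin: its centre, on the axis; local y along the axis, rolled to any angle. At the start in the saddles under the caps; free room beside its middle down to the plate, 25 mm below the axis.
- spindle_brass: brass-coloured spindle, 160 mm long, both ends alike: thick middle 22 mm dia. x 56 mm (take it here), 16 mm journals from 31 to 70 mm either side of the middle, 12 mm tips. About 0.3 kg. Origin: its centre, on the axis; local y along the axis, rolled to any angle. At the start in a fixed white V-rest shaped like the green one, axis 27 mm above the bench.
- rest_green: fixed green V-rest, empty at the start: plate 64 (x) x 150 (y) x 8 mm, V cheeks 12 mm thick at y = +-45 mm, 44 mm wide (x), 32 mm high, V opening 32 mm. Origin: centre of its underside, on the bench. A spindle lies along local y, journals in the V's, thick middle between the cheeks, axis then at z = 27.3 mm.
- mat: fixed black rubber mat, 100 mm (x) by 186 mm (y), 3 mm thick, the side area for the caps. Origin: centre of its underside, on the bench.
- setting_master: bystander, not to be disturbed: stepped steel cylinder, 30 mm in diameter, 43 mm high, standing amid the work. Origin: centre of its underside.
- oil_bottle: bystander, not to be disturbed: yellow oil bottle with a red spout, 36 mm in diameter, 98 mm high, standing at the right of the work. Origin: centre of its underside.
Mind the look-alikes: they are no part of the job. What is shaped like the cap_blue but purple is not meant.

How it is judged:
By the outcome, as a careful person would: the job done as asked, in the order asked, and still so for the second after the job is handed in, with the robot touching nothing.
It also fails if it takes over 120 s, if anything falls off the work surface, if the arm or the gripper's body presses on something with over 40 N, if the wrist force passes 120 N, or if a joint passes its speed limit or range.

### The arm

A 7-joint arm with a two-finger parallel gripper is mounted at the origin on the work surface; the furniture and walls round the work are solid. World frame = base frame: x ahead of the robot, y to its left, z up, the work surface at z = 0. Lengths are in m, angles in rad, forces in N, time in s.
With the tool pointing down it reaches from about 0.375 to 0.925 m from the base axis. Payload 3.1 kg.
Tool frame: the origin (TCP) lies between the finger pads; the fingertips stand 19 mm ahead of it and the grasp point (between the pads) is the TCP; z points along the fingers, y is the direction in which the jaws open and shut (so a half turn about z gives the same grasp; the last joint's range is limited). The gripper opens to 85 mm and grips with 20 to 120 N. Pads are 22 mm wide; open, the fingers measure 114 mm over their backs; the gripper's body (76 mm by 85 mm) begins 54 mm behind the grasp point. The pads swing forward as they close: fully open they stand 13 mm farther back than shut.
Start: joints at [-1.387, 0.383, 0.044, 1.598, -0.018, 1.161, -0.05], TCP at [0.181, 0.624, 0.212] pointing down, gripper open.
Joint ranges: [-2.61, 2.61], [-0.41, 2.15], [-1.48, 1.57], [0, 2.5], [-1.57, 4.71], [0.05, 1.97], [-2.85, 2.85]. Speed limits (rad/s): [2.79, 2.79, 3.14, 3.14, 3.14, 3.14, 3.14].

### API

Orientations are given as a unit quaternion [x, y, z, w].
In Python, from bench import move_ptp, movel, move_j, move_gripper, pause, inverse_kinematics, read_camera, camera_params, MotionError, sign_off, look_for, tip_of, read_time_s, read_qpos, read_joint_vel, read_effort, read_eef_pos, read_tcp_rot, read_ft_force, read_ft_torque, read_finger_gap gives the robot as it stands. Calls block until the motion is done:
- move_ptp(position, orientation): joint-space move of the TCP to a pose.
- movel(position, orientation=None, speed=0.15): straight line of the TCP; orientation=None keeps the orientation; speed is the mean speed in m/s.
- move_j(angles): joint-space move.
- move_gripper(opening, effort=None): finger opening in m; effort is the grip in N (None keeps the last); returns when the fingers have stopped.
- pause(seconds).
- inverse_kinematics(position, orientation): joint angles nearest the present ones, or None.
- read_camera(name): name is "side" or "top" or "wrist"; returns the picture (384x512x3 uint8, red, green, blue); there is no depth.
- camera_params(name): a dict with "K" (3x3 intrinsics, pixels), "dist_coeffs" ([k1, k2, p1, p2, k3] as OpenCV has them; the pictures are not rectified), "camera_from_world" (4x4, takes a point from world to camera coordinates). Camera axes: x right, y down, z forward; pixel columns grow to the right and rows downward; lengths in m; the calibration is good to about 2 mm. A picture is of the moment at which its call begins: read the wrist's pose just before it. camera_params takes no time and is no camera call; for the wrist camera it gives the pose at the moment of the call.
A pose or a line that the arm cannot do raises MotionError and nothing moves.
- sign_off(): hands the job in, once; it reports no verdict.
Trained networks look in the newest picture that a camera, given by its name, has taken for a name from the list of things; names that differ only in an ending like _2 or _b are one class to them, and where a whole thing is asked for, a point or a joint stands for the part that bears it (a point fixed in the world has none). Each returns a list of dicts, best first, with "confidence" (0 to 1); they miss things now and then, are a little off and sometimes report something else, mostly with a low value. They report only what shows in the picture. A call takes as long as a camera call. They do not tell look-alikes from the thing itself.
- look_for(camera, name): "at" ([column, row] in pixels, amid what is visible of it).
- tip_of(camera, name): "at" ([column, row] in pixels: a listed point, or the origin of a listed thing).
Readings, each from a call of its own:
- read_time_s(): time.
- read_qpos(): joint angles.
- read_joint_vel(): joint speeds.
- read_effort(): joint torques, N m.
- read_eef_pos(): TCP position.
- read_tcp_rot(): TCP orientation.
- read_ft_force(): force on the tool from outside, world axes, zero at the start.
- read_ft_torque(): the same for the moment, N m.
- read_finger_gap(): finger opening in m.
Only numpy, scipy, OpenCV 4.12 (cv2) and the standard library are available. Lean on these libraries where they do the work, as an engineer would, in place of code of your own. Each camera call takes 0.05 s, during which the arm holds its last target. There are 200 camera calls.

## Working session

There is one attempt and no reset: what is moved stays moved. The work goes in short steps, each a Python script; the robot and the scene stay as the last script left them, time stands still between calls to the robot, and variables do not carry over. Pictures are saved under pics/ and viewed, about 12 in all and at most 16, crops included, and the job is handed in when it is done.

```bash
ls; mkdir -p pics; python3 - <<'E'
from bench import *
import cv2,json
for c in("top","side","wrist"):
    im=read_camera(c); cv2.imwrite(f"pics/a_{c}.png",im[:,:,::-1])
    p=camera_params(c); print(c,p)
    if c!="wrist":
        for n in "saddle_blue saddle_red cap_blue cap_red spindle_steel spindle_brass rest_green mat setting_master oil_bottle".split():
            print(n,[( [round(v) for v in d["at"]],round(d["confidence"],2)) for d in tip_of(c,n)[:3]])
print(read_time_s(),read_tcp_rot(),read_finger_gap())
E
```

```text
pics
top {'K': array([[360.95176087,   0.        , 256.34022659],
       [  0.        , 360.95176087, 193.43849533],
       [  0.        ,   0.        ,   1.        ]]), 'dist_coeffs': array([-0.10128494,  0.        ,  0.        ,  0.        ,  0.        ]), 'camera_from_world': array([[-0.06534484, -0.99785283,  0.00444735, -0.03509543],
       [-0.97649463,  0.06302752, -0.20612077,  0.52129377],
       [ 0.20539789, -0.01781174, -0.97851645,  0.81027049],
       [ 0.        ,  0.        ,  0.        ,  1.        ]])}
saddle_blue [([238, 212], 0.64)]
saddle_red [([279, 213], 0.58)]
cap_blue [([264, 269], 0.64), ([238, 206], 0.58)]
cap_red [([280, 208], 0.73)]
spindle_steel [([263, 207], 0.54)]
spindle_brass [([156, 159], 0.87)]
rest_green [([164, 221], 0.76), ([282, 214], 0.7)]
mat [([291, 151], 0.78)]
setting_master [([163, 223], 0.17)]
oil_bottle [([356, 177], 0.79)]
side {'K': array([[433.96531193,   0.        , 247.18185548],
       [  0.        , 433.96531193, 199.57324226],
       [  0.        ,   0.        ,   1.        ]]), 'dist_coeffs': array([-0.02192364,  0.        ,  0
[... 691 characters left out ...]
K': array([[331.8347306 ,   0.        , 256.89040722],
       [  0.        , 331.8347306 , 191.51103637],
       [  0.        ,   0.        ,   1.        ]]), 'dist_coeffs': array([-0.00328895,  0.        ,  0.        ,  0.        ,  0.        ]), 'camera_from_world': array([[ 2.77435554e-01,  9.60744130e-01,  4.78880395e-04,
        -6.49388625e-01],
       [ 9.26615446e-01, -2.67711769e-01,  2.64034511e-01,
        -3.45705964e-02],
       [ 2.53797809e-01, -7.28088230e-02, -9.64513114e-01,
         3.76737093e-01],
       [ 0.00000000e+00,  0.00000000e+00,  0.00000000e+00,
         1.00000000e+00]])}
1.15 [ 1.40404207e-01  9.90094267e-01 -4.60322320e-05 -5.97222728e-06] 0.0853172281066128
```

View pics.

```bash
python3 - <<'E'
import cv2
a=cv2.imread("pics/a_top.png")[110:310,110:400]; cv2.imwrite("pics/a1.png",cv2.resize(a,(800,552),interpolation=cv2.INTER_CUBIC))
a=cv2.imread("pics/a_side.png")[130:310,120:360]; cv2.imwrite("pics/a2.png",cv2.resize(a,(800,600),interpolation=cv2.INTER_CUBIC))
E
```

```text
(no output)
```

View pics/a1.png

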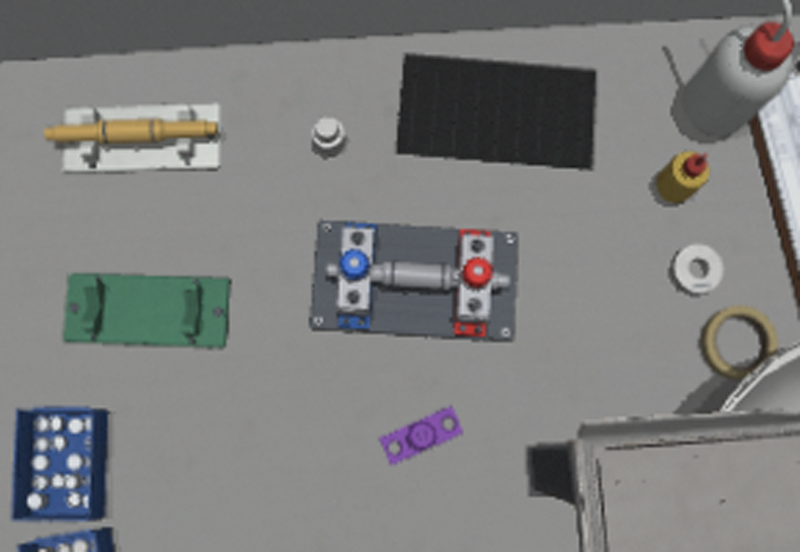

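View pics/a2.png

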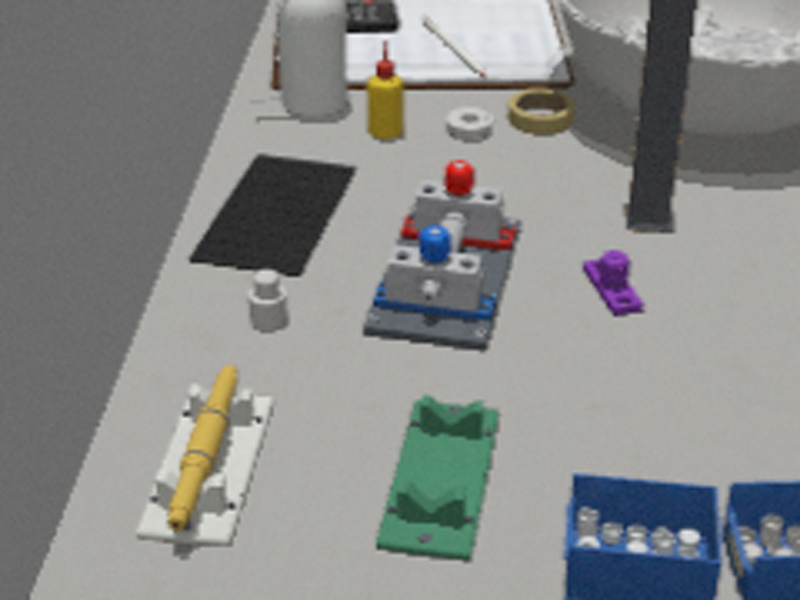

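Top view: caps at crop (354,262) and (478,269), brass spindle ends at (46,134) and (216,128), green rest about (147,310), mat about (498,111), setting master (328,135). The purple decoy is at (421,435).

```bash
cat > h.py <<'E'
from bench import *
import numpy as np, cv2
from scipy.spatial.transform import Rotation as R
def ray(p,uv,z):
    u=cv2.undistortPoints(np.array(uv,float).reshape(1,1,2),p["K"],p["dist_coeffs"])[0,0]
    T=p["camera_from_world"]; Rm=T[:3,:3]; c=-Rm.T@T[:3,3]; d=Rm.T@np.array([*u,1])
    return c+d*(z-c[2])/d[2]
def proj(p,X):
    T=p["camera_from_world"]; 
    return cv2.projectPoints(np.array(X,float).reshape(-1,3),cv2.Rodrigues(T[:3,:3])[0],T[:3,3],p["K"],p["dist_coeffs"])[0][:,0]
def down(a):  # tool down, tool y axis (jaw) along world angle a
    y=np.array([np.cos(a),np.sin(a),0]); z=np.array([0,0,-1.]); return R.from_matrix(np.c_[np.cross(y,z),y,z]).as_quat()
E
python3 - <<'E'
from h import *
np.set_printoptions(precision=4,suppress=True)
p=camera_params("top"); s=290/800
def f(n,u,v,z): print(n,ray(p,(110+u*s,110+v*s),z)[:2])
for n,u,v,z in [("blueknob",354,260,.078),("redknob",478,268,.078),("br1",46,134,.027),("br2",216,128,.027),("mast",328,126,.043),("m",404,54,.003),("m",596,69,.003),("m",594,169,.003),("m",398,153,.003),
("g",68,274,.008),("g",230,277,.008),("g",226,348,.008),("g",63,340,.008),("stL",330,270,.0353),("stR",508,282,.0353)]: f(n,u,v,z)
pw=camera_params("wrist");T=pw["camera_from_world"]; c=-T[:3,:3].T@T[:3,3]
Rt=R.from_quat(read_tcp_rot()).as_matrix(); print("cam in tool",Rt.T@(c-read_eef_pos()),"\n",Rt.T@T[:3,:3].T, "jaw",Rt[:,1])
E
```

```text
blueknob [ 0.4901 -0.0251]
redknob [ 0.4766 -0.1285]
br1 [0.636  0.2557]
br2 [0.6306 0.0967]
mast [ 0.6204 -0.0072]
m [ 0.7011 -0.0814]
m [ 0.6747 -0.2645]
m [ 0.5757 -0.2517]
m [ 0.6028 -0.0693]
g [0.5065 0.2402]
g [0.4944 0.0908]
g [0.4301 0.0965]
g [0.4461 0.2449]
stL [ 0.4903 -0.0021]
stR [ 0.4695 -0.1577]
cam in tool [ 0.0665 -0.0008 -0.1609] 
 [[ 0.0006 -0.9645 -0.264 ]
 [ 1.      0.0004  0.0007]
 [-0.0006 -0.264   0.9645]] jaw [ 0.278   0.9606 -0.0001]
```

```bash
cat >> h.py <<'E'
A=np.arctan2(0.1556,0.0208)   # spindle-axis direction in world
def knob(p,im,col,z):
    h=cv2.cvtColor(im,cv2.COLOR_RGB2HSV); H,S,V=[h[...,i].astype(int) for i in range(3)]
    m={"blue":(abs(H-109)<10)&(S>140)&(V>60),"red":((H<7)|(H>172))&(S>150)&(V>60)}[col]
    m=m.astype(np.uint8); n,l,st,c=cv2.connectedComponentsWithStats(m)
    return [(st[i,4],ray(p,c[i],z)[:2].round(4),c[i].round(1)) for i in range(1,n) if st[i,4]>60]
E
python3 - <<'E'
from h import *
np.set_printoptions(precision=4,suppress=True)
q=down(A)
move_ptp([0.45,-0.07,0.22],q)
print(read_time_s(),read_eef_pos(),read_qpos())
p=camera_params("wrist"); im=read_camera("wrist"); cv2.imwrite("pics/b.png",cv2.resize(im[:,:,::-1],(800,600)))
np.save("b.npy",im); np.save("bp.npy",p,allow_pickle=True)
for c in("blue","red"): print(c,knob(p,im,c,.070))
for a in (A,A+np.pi):
  for P in ([.483,-.077,.08],[.64,-.16,.1],[.63,.17,.1],[.47,.17,.1]): print(a,P,inverse_kinematics(P,down(a)),inverse_kinematics(P,down(a-np.pi/2)))
E
```

```text
3.7833 [ 0.4504 -0.0691  0.2201] [-0.9018 -0.0588  0.9557  2.0701  0.0541  1.1057  1.4688]
blue [(np.int32(348), array([0.361 , 0.1613]), array([508.4,  38.5])), (np.int32(294), array([ 0.4895, -0.024 ]), array([308.2, 205.6]))]
red [(np.int32(101), array([ 0.4244, -0.1157]), array([204.9, 152.3])), (np.int32(327), array([ 0.4764, -0.1288]), array([200.8, 206.2]))]
1.4379080374811497 [0.483, -0.077, 0.08] [-0.7612  0.3923  0.9709  2.1207 -0.4374  0.8407  1.9126] [-0.7886  0.4099  1.008   2.1215 -0.4659  0.8485  0.3677]
1.4379080374811497 [0.64, -0.16, 0.1] [-0.5513  0.789   1.0694  1.6963 -0.7588  1.1301  2.1806] [-0.5999  0.8714  1.1801  1.6981 -0.8662  1.1909  0.6801]
1.4379080374811497 [0.63, 0.17, 0.1] [-1.0195  0.7165  0.9758  1.7133 -0.6646  1.0798  1.6116] [-1.0123  0.7092  0.9628  1.713  -0.6532  1.0749  0.0327]
1.4379080374811497 [0.47, 0.17, 0.1] [-1.0693  0.2947  0.7269  2.0781 -0.2582  0.8572  1.2449] [-1.0997  0.3028  0.7636  2.0792 -0.2757  0.8595 -0.3096]
4.579500691070943 [0.483, -0.077, 0.08] [-1.0194  1.0215  1.5398  2.1267 -1.1041  1.2682 -0.6775] [ 0.7987  0.3699 -0.8177  2.0545  0.3555  0.8599  2.787 ]
4.579500691070943 [0.64, -0.16, 0.1] [-0.6555  1.0429  1.3645  1.7    -1.0574  1.328  -0.7791] [ 0.7784  0.665  -0.8215  1.6281  0.5354  1.0876  2.8161]
4.579500691070943 [0.63, 0.17, 0.1] [-1.1921  1.2085  1.5205  1.7195 -1.2183  1.4716 -1.2031] [-0.1928  0.507  -0.1737  1.6714  0.1017  0.972   2.6063]
4.579500691070943 [0.47, 0.17, 0.1] [-1.4411  0.5417  1.2421  2.089  -0.6353  0.9655 -1.5556] [-1.1159  0.3075  0.7834  2.0798 -0.2854  0.861   2.8411]
```

View pics/b.png

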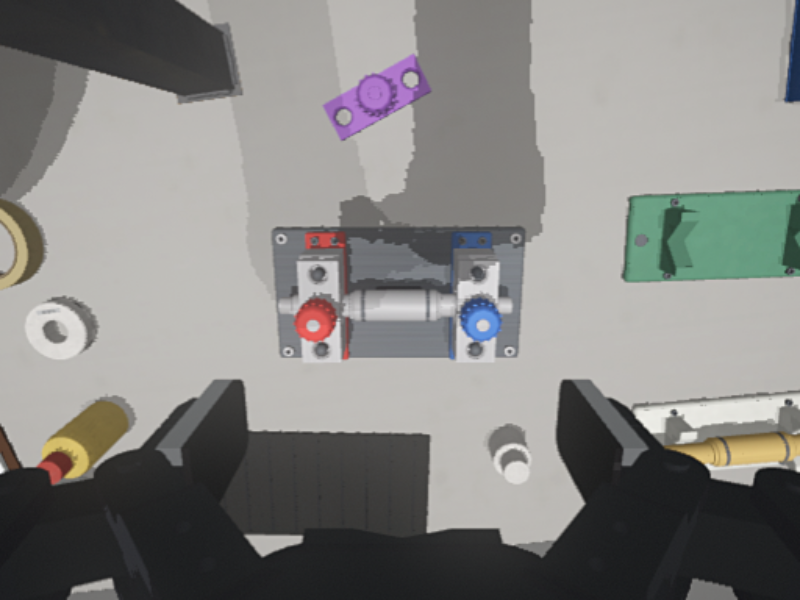

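```bash
cat > cap1.py <<'E'
from h import *
import sys,json
np.set_printoptions(precision=4,suppress=True)
def take_cap(name,xy,dst):
    q=down(A); move_gripper(.05,40)
    movel([*xy,.14],q,.3); movel([*xy,.075],q,.1)
    print("F pre",read_ft_force())
    move_gripper(.0,40); pause(.1)
    g=read_eef_pos(); print(name,"grip",g,read_finger_gap(),"F",read_ft_force(),read_ft_torque())
    movel([*xy,.10],q,.06); print("lifted",read_finger_gap(),read_ft_force())
    movel([*xy,.2],q,.25); movel([*dst,.2],q,.3); movel([*dst,.06],q,.2); movel([*dst,.033],q,.04)
    print("down",read_finger_gap(),read_ft_force(),read_eef_pos())
    move_gripper(.05); movel([*dst,.15],q,.25); print(read_time_s())
E
python3 - <<'E'
from cap1 import *
take_cap("blue",[.4898,-.0245],[.644,-.125])
im=read_camera("top"); cv2.imwrite("pics/c.png",cv2.resize(im[110:310,110:400,::-1],(800,552),interpolation=cv2.INTER_CUBIC))
E
```

```text
F pre [ 0.1159 -0.0965 -0.5021]
blue grip [ 0.4898 -0.0245  0.075 ] -0.00020722585986999404 F [0.7564 0.2276 0.3612] [-0.0162 -0.0586 -0.0036]
lifted -0.00010772345287551691 [-0.0283  0.8455 -0.6486]
down -0.00035973778128058114 [-0.2874  0.1664  0.9529] [ 0.6441 -0.1252  0.033 ]
10.9
```

View pics/c.png

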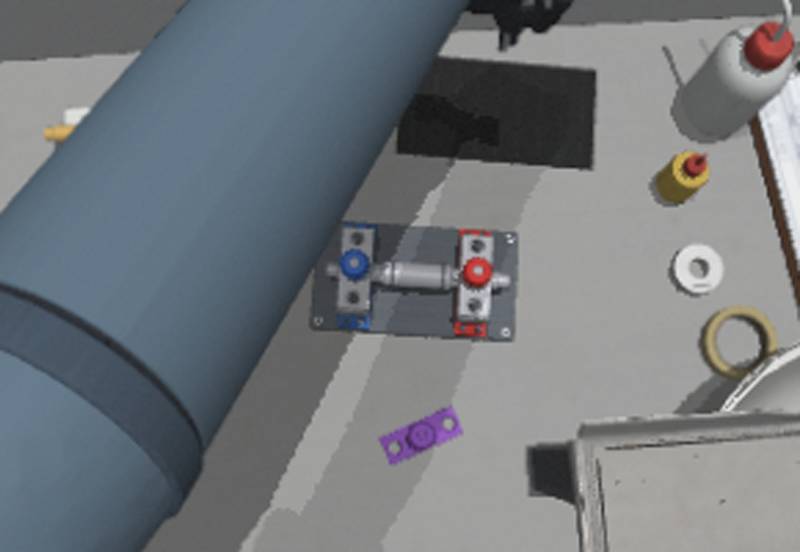

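The jaws closed to zero, so they missed the knob, and picture c shows the blue cap still on its saddle at (354,262). I'll look from the side with the jaws around the knob.

```bash
python3 - <<'E'
from h import *
q=down(A); xy=[.4898,-.0245]
move_gripper(.05); movel([*xy,.16],q,.4); movel([*xy,.1],q,.1)
pw=camera_params("wrist"); im=read_camera("wrist"); cv2.imwrite("pics/d_w.png",im[:,:,::-1])
s=read_camera("side"); ps=camera_params("side")
print("tcp in wrist",proj(pw,read_eef_pos()),"side",proj(ps,read_eef_pos()),read_eef_pos(),R.from_quat(read_tcp_rot()).as_matrix())
print(knob if 0 else "knobtop exp wrist",proj(pw,[*xy,.08]),"side",proj(ps,[*xy,.08]))
a=cv2.resize(s[130:250,190:350,::-1],(800,600)); 
cv2.imwrite("pics/d.png",np.hstack([cv2.resize(im[100:384,100:412,::-1],(400,364)),cv2.resize(a,(400,300))[:,:] if 0 else cv2.copyMakeBorder(cv2.resize(a,(400,300)),0,64,0,0,cv2.BORDER_CONSTANT)]))
E
```

```text
tcp in wrist [[259.27665642 234.13821073]] side [[249.14005274 192.91286571]] [ 0.49073113 -0.0247818   0.10071423] [[-9.91131963e-01  1.32871109e-01  1.64315823e-03]
 [ 1.32871397e-01  9.91133284e-01  6.71641652e-05]
 [-1.61966464e-03  2.84897281e-04 -9.99998648e-01]]
knobtop exp wrist [[259.30630278 218.68329176]] side [[249.36660964 199.74248353]]
```

View pics/d.png

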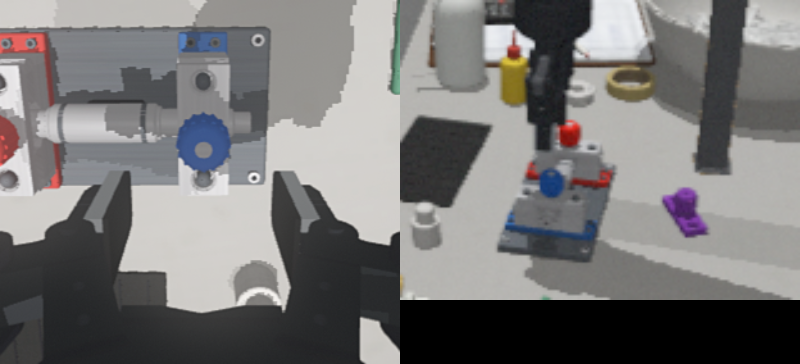

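The jaws are centred over the knob, with the blue knob at panel (203,143). But the fingertips show about 20–25 mm higher than the TCP reading implies: panel row 172 in the wrist view, and about (143,148) in the side view. I'll raise the arm and measure tip height against opening.

```bash
python3 - <<'E'
from h import *
q=down(A); xy=[.4898,-.0245]
movel([*xy,.15],q,.2)
out=[]
ps=camera_params("side")
for o in (.024,.0):
    move_gripper(o); pw=camera_params("wrist"); w=read_camera("wrist"); s=read_camera("side"); e=read_eef_pos()
    w=w[:,:,::-1].copy(); s=s[:,:,::-1].copy()
    tx=R.from_quat(read_tcp_rot()).as_matrix()
    for d,c in((0,(0,255,0)),(.019,(0,0,255))):
        P=e+tx[:,2]*d
        for im,p in((w,pw),(s,ps)): cv2.drawMarker(im,tuple(int(v) for v in proj(p,P)[0].round()),c,cv2.MARKER_CROSS,5,1)
        for sg in(-1,1): cv2.circle(w,tuple(int(v) for v in proj(pw,P+tx[:,0]*.011+tx[:,1]*sg*o/2)[0].round()),1,c,-1)
    out.append(np.hstack([cv2.resize(w[150:300,156:356],(400,300)),cv2.resize(s[120:240,170:330],(400,300))]))
cv2.imwrite("pics/e.png",np.vstack(out)); print(read_time_s())
E
```

```text
13.975
```

View pics/e.png

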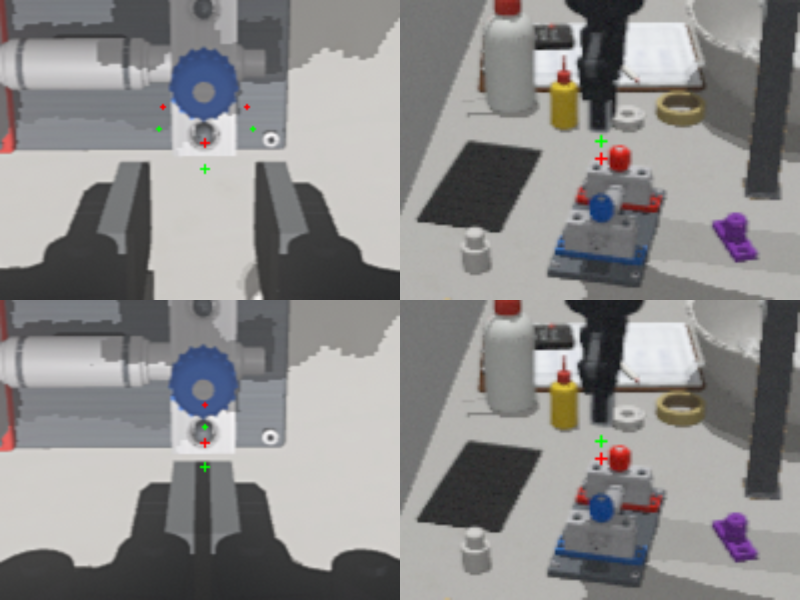

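The drawn markers (red is the nominal tip) sit well below the fingertips I see, and the tips appear some 30–40 mm higher. Contact will settle this: I'll touch the jaws down on the empty mat while watching the force.

```bash
python3 - <<'E'
from h import *
q=down(A); xy=[.64,-.16]
move_gripper(0.024)
movel([*xy,.15],q,.4); movel([*xy,.04],q,.2); pause(.1); f0=read_ft_force()[2]
z=.04; ok=0
while z>-.03:
    z-=.003; movel([*xy,z],q,.05); f=read_ft_force()[2]-f0
    if f>4: ok=1;break
e=read_eef_pos()
print(ok,z,e,f)
s=read_camera("side")
movel([*xy,.06],q,.2); print(read_time_s())
ps=camera_params("side");s=s[:,:,::-1].copy()
for zz,c in((e[2],(0,255,0)),(e[2]-.019,(0,0,255))): cv2.drawMarker(s,tuple(int(v) for v in proj(ps,[*e[:2],zz])[0].round()),c,cv2.MARKER_CROSS,3,1)
cv2.imwrite("pics/f.png",cv2.resize(s[130:230,150:280],(780,600),interpolation=cv2.INTER_NEAREST))
E
```

```text
1 -0.019999999999999997 [ 0.64072452 -0.1603105  -0.01621161] 18.937377939689526
21.3917
```

View pics/f.png

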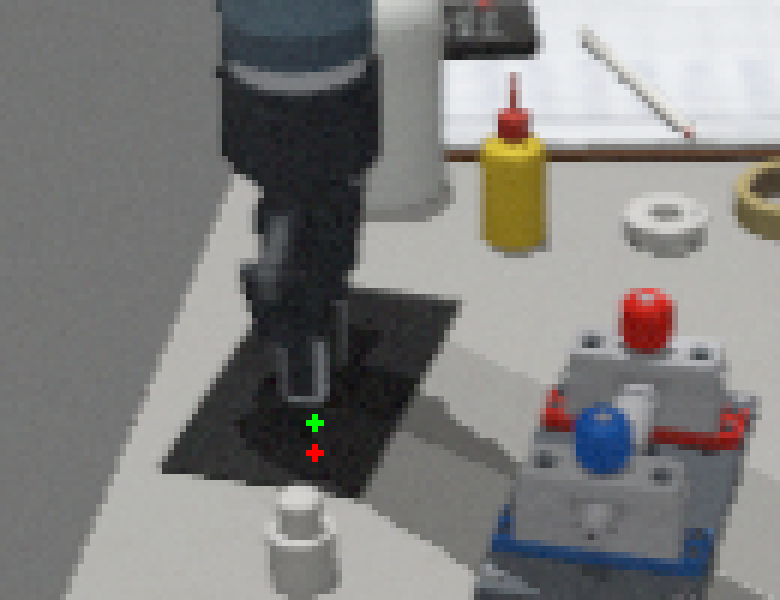

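Contact with the 3 mm mat came at a reading of z = −0.016. So at 24 mm opening the true tip is at reading + 19 mm, about 38 mm short of the stated geometry. I'll correct for that and take the blue cap.

```bash
sed -i 's/xy,.14\],q,.3); movel(\[\*xy,.075\]/xy,.10],q,.4); movel([*xy,.0375]/; s/\[\*xy,.10\],q,.06/[*xy,.055],q,.06/; s/xy,.2\],q,.25/xy,.14],q,.3/; s/dst,.2\],q,.3/dst,.14],q,.35/; s/dst,.06\],q,.2/dst,.02],q,.25/; s/dst,.033\]/dst,-.0045]/; s/dst,.15\]/dst,.1]/' cap1.py; cat cap1.py; python3 - <<'E'
from cap1 import *
take_cap("blue",[.4898,-.0245],[.644,-.125])
E
```

```text
from h import *
import sys,json
np.set_printoptions(precision=4,suppress=True)
def take_cap(name,xy,dst):
    q=down(A); move_gripper(.05,40)
    movel([*xy,.10],q,.4); movel([*xy,.0375],q,.1)
    print("F pre",read_ft_force())
    move_gripper(.0,40); pause(.1)
    g=read_eef_pos(); print(name,"grip",g,read_finger_gap(),"F",read_ft_force(),read_ft_torque())
    movel([*xy,.055],q,.06); print("lifted",read_finger_gap(),read_ft_force())
    movel([*xy,.14],q,.3); movel([*dst,.14],q,.35); movel([*dst,.02],q,.25); movel([*dst,-.0045],q,.04)
    print("down",read_finger_gap(),read_ft_force(),read_eef_pos())
    move_gripper(.05); movel([*dst,.1],q,.25); print(read_time_s())
F pre [-0.0336 -0.5529 -0.241 ]
blue grip [ 0.4907 -0.0244  0.0383] 0.02202056446844753 F [-1.3218  0.8984  6.8569] [-0.0134  0.2268  0.0275]
lifted 0.022611541660440816 [ 0.1884 -0.0048 -1.6857]
down 0.022413487294449974 [-2.5347  0.8833  2.0999] [ 0.6435 -0.1247 -0.0045]
27.5917
```

Blue cap gripped (gap 22 mm, 1.6 N weight). Next the red cap, then a check from the wrist camera.

```bash
python3 - <<'E'
from cap1 import *
take_cap("red",[.4767,-.1287],[.633,-.2083])
movel([.45,-.05,.19],down(A),.4)
p=camera_params("wrist"); im=read_camera("wrist"); np.save("g.npy",im); np.save("gp.npy",p,allow_pickle=True)
cv2.imwrite("pics/g.png",cv2.resize(im[:,:,::-1],(800,600)))
print(read_time_s())
E
```

```text
F pre [-0.2462 -0.8091 -0.3747]
red grip [ 0.4776 -0.1287  0.0384] 0.02182015743556873 F [-0.4762  0.655   7.1188] [0.1191 0.1581 0.0417]
lifted 0.02240892166809116 [-0.6564  0.087  -2.8018]
down 0.022387780749824514 [-2.2032  1.7453  3.4627] [ 0.6326 -0.2079 -0.0045]
33.475
35.025
```

View pics/g.png

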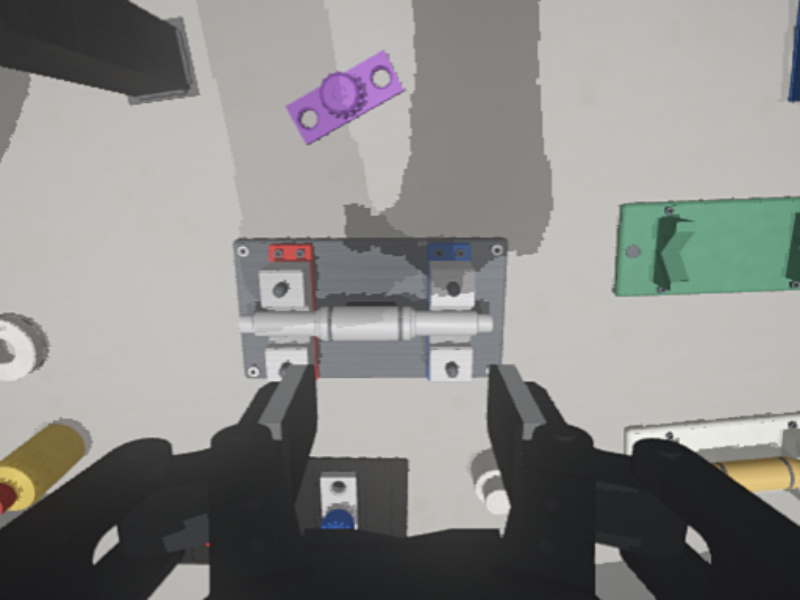

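Both caps are off and lying on the mat; the blue one shows at (338,520). The steel spindle is free, with ends at (239,324) and (492,323) and its middle at (366,323). Next a look at the rests before carrying it.

```bash
python3 - <<'E'
from h import *
np.set_printoptions(precision=4,suppress=True)
p=np.load("gp.npy",allow_pickle=True).item()
for u in((239,324),(492,323),(366,323.5)): print("steel",ray(p,np.array(u)*.64,.0353)[:2])
movel([.47,.165,.2],down(A),.45)
p=camera_params("wrist"); im=read_camera("wrist")
h=cv2.cvtColor(im,cv2.COLOR_RGB2HSV)
m=cv2.inRange(h,(65,60,30),(95,255,255)); n,l,st,c=cv2.connectedComponentsWithStats(m); i=1+st[1:,4].argmax()
hull=cv2.convexHull(np.argwhere(l==i)[:,::-1].astype(np.float32)); 
# footprint on plate top
W=np.array([ray(p,u[0],.008)[:2] for u in hull],np.float32); r=cv2.minAreaRect(W*1000); print("green rect",st[i],r)
m=cv2.inRange(h,(12,70,80),(28,255,255)); n,l,st,c=cv2.connectedComponentsWithStats(m)
for i in range(1,n):
    if st[i,4]>200: print("brassy",st[i],c[i])
cv2.imwrite("pics/h.png",cv2.resize(im[:,:,::-1],(800,600))); print(read_time_s())
np.save("hp.npy",p,allow_pickle=True)
E
```

```text
steel [ 0.4717 -0.1585]
steel [0.4924 0.0018]
steel [ 0.4821 -0.078 ]
green rect [ 192  133  139   61 7583] ((469.46533203125, 169.2001953125), (146.64073181152344, 62.559696197509766), 84.58992767333984)
brassy [267 295  39  22 723] [285.888  305.3845]
brassy [306 294  17  20 226] [312.9115 303.3009]
brassy [217 298  50  20 679] [242.7025 308.9043]
35.7083
```

View pics/h.png

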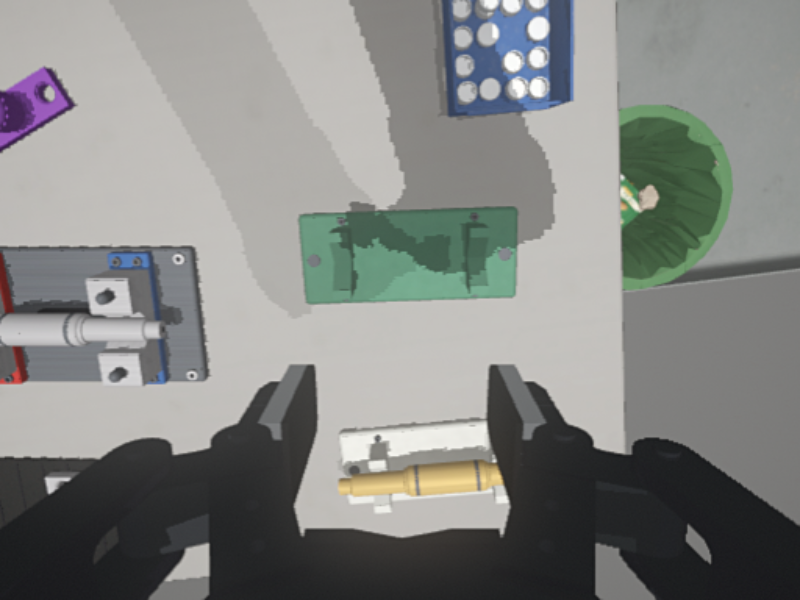

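```bash
cat > sp.py <<'E'
from h import *
np.set_printoptions(precision=4,suppress=True)
def grab(xy,a,z):
    q=down(a-np.pi/2); move_gripper(.05,60)
    move_ptp([*xy,.10],q); movel([*xy,z],q,.15); pause(.1)
    print("F0",read_ft_force()); move_gripper(0,60); pause(.1)
    print("grip",read_eef_pos(),read_finger_gap(),read_ft_force(),read_ft_torque())
    movel([*xy,z+.02],q,.06); print("lift",read_finger_gap(),read_ft_force()); movel([*xy,.10],q,.25)
def lay(xy,a,z):
    q=down(a-np.pi/2)
    movel([*xy,.10],q,.3); movel([*xy,z+.012],q,.2); pause(.1); f0=read_ft_force()[2]; zz=z+.012
    while zz>z-.003:
        zz-=.002; movel([*xy,zz],q,.02); f=read_ft_force()[2]-f0
        if f>3: break
    print("laid",zz-z,f,read_eef_pos(),read_finger_gap(),read_ft_torque())
    move_gripper(.05); movel([*xy,.10],q,.25); print("t",read_time_s())
E
python3 - <<'E'
from sp import *
p=np.load("hp.npy",allow_pickle=True).item()
for u in((340,487),(417,482),(478,477)): print("brass",ray(p,np.array(u)*.64,.029)[:2])
grab([.4821,-.078],np.radians(82.5),.0015)
lay([.4695,.1692],np.radians(84.6),-.0065)
movel([.47,.165,.2],down(A),.45)
p=camera_params("wrist"); im=read_camera("wrist")
cv2.imwrite("pics/i.png",cv2.resize(im[:,:,::-1],(800,600))); print(read_time_s())
E
```

```text
brass [0.6302 0.0977]
brass [0.6332 0.1545]
brass [0.6348 0.1992]
F0 [ 0.4818 -0.3653 -0.064 ]
grip [ 0.482  -0.0778  0.0023] 0.020135661861798115 [-2.4903  1.4007  6.8912] [0.201  0.5058 0.0556]
lift 0.020194600344060107 [-0.0389  0.0741 -2.5144]
laid 0.0 6.741798096032074 [ 0.4705  0.1693 -0.0057] 0.020103327236428124 [-0.0504  0.1395  0.0022]
t 43.45
45.1833
```

View pics/i.png

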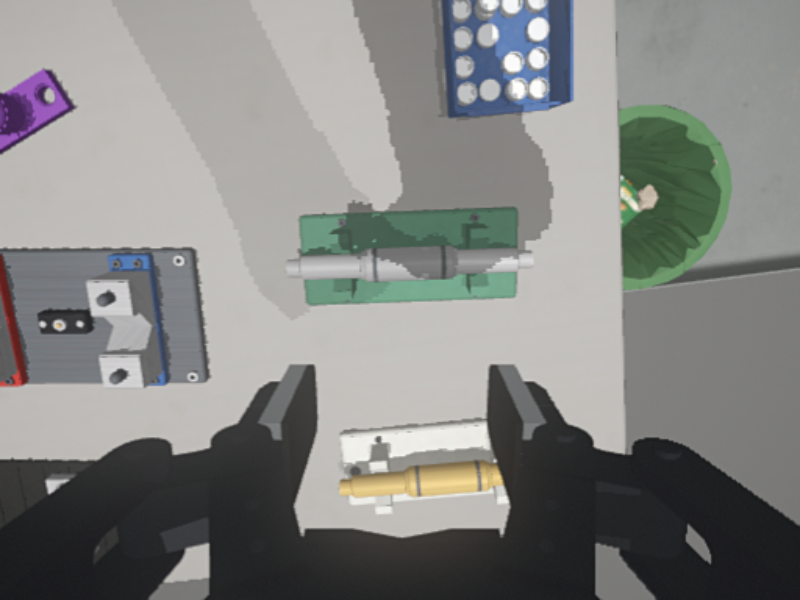

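The steel spindle is seated in the green rest at (300–530, 262). The brass spindle comes next.

```bash
python3 - <<'E'
from sp import *
grab([.6336,.1767],np.radians(88),-.0065)
movel([.55,.05,.10],down(np.radians(82.5)-np.pi/2),.35)
lay([.4821,-.078],np.radians(82.5),.0015)
movel([.45,-.05,.19],down(A),.4)
p=camera_params("wrist"); im=read_camera("wrist")
for u in [(.4821,-.078,.0353)]: print(proj(p,u)/.64)
for n in("blue","red"): print(n,[k for k in knob(p,im,n,.027)])
cv2.imwrite("pics/j.png",cv2.resize(im[:,:,::-1],(800,600))); print(read_time_s())
E
```

```text
F0 [ 0.0625 -0.0284  0.3036]
grip [ 0.6341  0.1768 -0.0055] 0.01979609025627712 [-1.9489  0.9782  5.195 ] [ 0.0051  0.3135 -0.0482]
lift 0.02018266502474836 [ 0.1185 -0.2675 -2.2444]
laid -4.336808689942018e-19 11.199848676014174 [ 0.482  -0.078   0.0025] 0.02020102298882497 [0.3591 0.6077 0.0163]
t 53.025Traceback (most recent call last):
  File "<stdin>", line 5, in <module>
bench.MotionError: the arm cannot follow that straight line within its joint ranges
```

```bash
python3 - <<'E'
from sp import *
print(read_qpos())
move_ptp([.45,-.05,.19],down(A))
print(read_qpos())
p=camera_params("wrist"); im=read_camera("wrist")
cv2.imwrite("pics/j.png",cv2.resize(im[:,:,::-1],(800,600))); print(read_time_s())
E
```

```text
[-1.0096  0.6442  1.3703  2.1157 -0.7591  1.0274  0.6372]
[-1.0982 -0.0145  1.1375  2.115   0.0148  1.0349  1.4677]
53.8833
```

View pics/j.png

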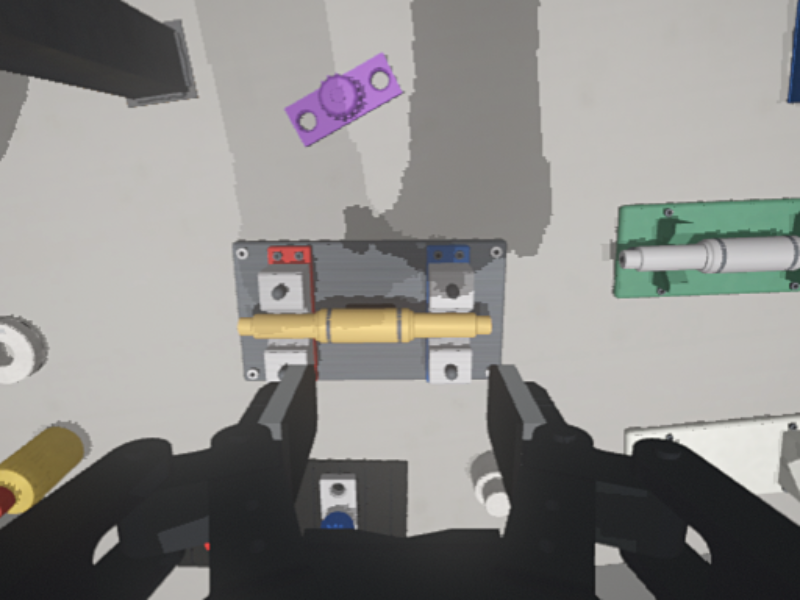

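The brass spindle lies home in both saddles, in the same pixels as the steel one did: ends (239,326) and (491,325). Now I'll put the caps back using the recorded poses.

```bash
cat > cap2.py <<'E'
from h import *
np.set_printoptions(precision=4,suppress=True)
def back(name,home,homeread,dst,dstread):
    q=down(A); move_gripper(.05,40)
    move_ptp([*dst,.1],q); movel([*dst,.02],q,.3); movel([*dst,-.0045],q,.1); pause(.2)
    move_gripper(0,40); pause(.1); e=read_eef_pos(); d=e[:2]-dstread; print(name,"regrip",e,read_finger_gap(),"shift",d)
    movel([*dst,.02],q,.06); movel([*dst,.13],q,.3); movel([*home,.13],q,.35); movel([*home,.065],q,.2); pause(.3)
    want=np.array(homeread)+d; cmd=np.array(home)+want-read_eef_pos()[:2]; print("cmd",cmd)
    movel([*cmd,.055],q,.05); pause(.2); e=read_eef_pos(); cmd+=want-e[:2]; f0=read_ft_force()
    for z in (.051,.048,.045,.042,.040,.0385,.0375):
        movel([*cmd,z],q,.03); f=read_ft_force()-f0; print(z,read_eef_pos()-[*want,0],f)
        if f[2]>15 : break
    return cmd
E
python3 - <<'E'
from cap2 import *
c=back("blue",[.4898,-.0245],[.4907,-.0244],[.644,-.125],[.6435,-.1247]); np.save("cmd.npy",c); print(read_finger_gap(),read_time_s())
s=read_camera("side"); cv2.imwrite("pics/k.png",cv2.resize(s[150:240,190:310,::-1],(800,600),interpolation=cv2.INTER_CUBIC))
E
```

```text
blue regrip [ 0.6444 -0.1251 -0.004 ] 0.022568233821198345 shift [ 0.0009 -0.0004]
cmd [ 0.4906 -0.0247]
0.051 [-0.0002  0.0001  0.0508] [ 1.6545 -0.0345  0.2391]
0.048 [-0.0003  0.0001  0.0478] [ 1.7282 -0.7021 -0.5493]
0.045 [-0.0003  0.0001  0.0448] [1.1473 0.7751 0.0412]
0.042 [-0.0003  0.      0.0418] [ 1.0041 -0.6308  0.1508]
0.04 [-0.0002  0.      0.0399] [ 2.142   0.1833 -0.0592]
0.0385 [ 0.0003 -0.0001  0.0389] [0.2616 0.1791 4.0702]
0.0375 [ 0.0003 -0.      0.0388] [-3.1138  1.228  12.8772]
0.022148274135525847 61.3833
```

Blue went down freely past the dowels and stopped firmly at the home height (0.0388, against 0.0383 when taken). Releasing it, then the red cap.

```bash
python3 - <<'E'
from cap2 import *
c=np.load("cmd.npy"); move_gripper(.05); movel([*c,.1],down(A),.25)
c=back("red",[.4767,-.1287],[.4776,-.1287],[.633,-.2083],[.6326,-.2079]); print(read_finger_gap())
if read_eef_pos()[2]<.0405:
    move_gripper(.05); movel([*c,.1],down(A),.25)
    move_ptp([.45,-.05,.19],down(A)); w=read_camera("wrist"); move_ptp([.2,.6,.21],down(A)); s=read_camera("side"); t=read_camera("top")
    cv2.imwrite("pics/l.png",np.hstack([cv2.resize(w[120:290,120:350,::-1],(400,300)),cv2.resize(s[150:240,190:310,::-1],(400,300))]))
    cv2.imwrite("pics/m.png",cv2.resize(t[110:310,110:400,::-1],(800,552)))
print(read_time_s())
E
```

```text
red regrip [ 0.6334 -0.2084 -0.004 ] 0.022144822070240437 shift [ 0.0008 -0.0005]
cmd [ 0.4774 -0.129 ]
0.051 [-0.0002  0.0002  0.0508] [ 0.0254 -1.4099 -0.2453]
0.048 [-0.0002  0.0001  0.0478] [ 0.6079 -0.6225  0.2196]
0.045 [-0.0002  0.0001  0.0448] [ 0.9064 -0.2832 -0.6098]
0.042 [-0.0002  0.0001  0.0418] [ 1.0795  0.0232 -1.2156]
0.04 [-0.0001  0.      0.0399] [ 0.4217 -0.9717  0.1765]
0.0385 [0.0002 0.     0.0389] [-1.3703  0.3709  6.4578]
0.0375 [0.0002 0.     0.0388] [-3.5004  1.1854 14.5917]
0.02195186270048586
73.8417
```

View pics/l.png

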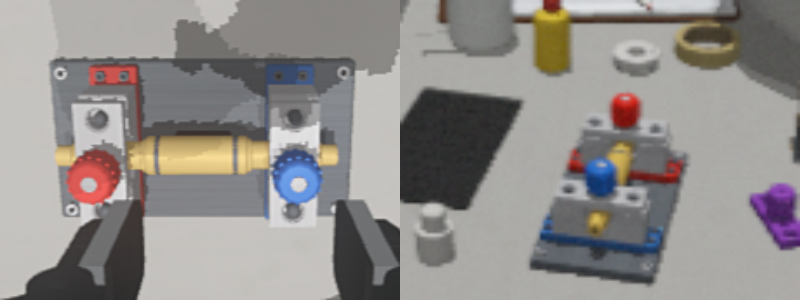

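View pics/m.png

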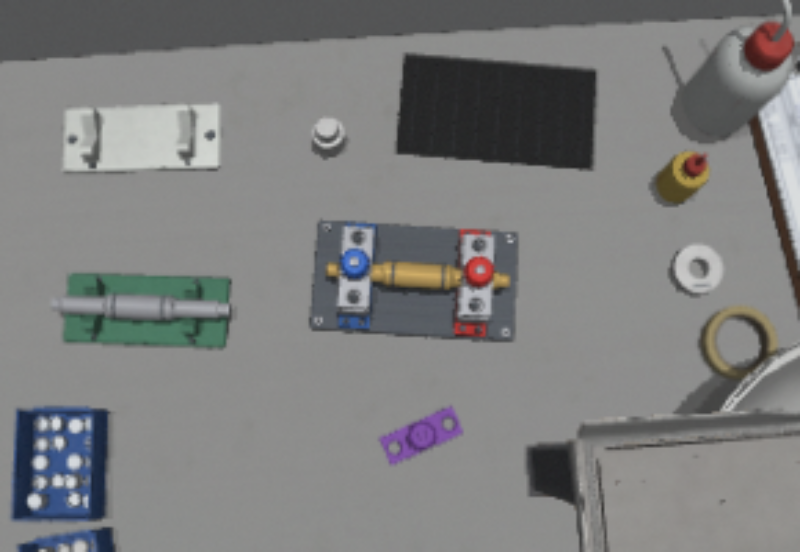

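Everything is in place. The knobs show at (354,262) and (479,269), within a pixel of the start. The steel spindle is in the green rest, and the setting master (328,135) and oil bottle (683,178) haven't moved. The arm is clear.

```bash
python3 -c "
from bench import *
print(sign_off(),read_time_s())"
```

```text
the job is handed in; nothing more can be done
the job is handed in; nothing more can be done
```

The spindle change is done and handed in at about 74 s on the robot's clock. Both caps went to the mat, the steel spindle into the green rest, the brass spindle into the saddles, and each cap back onto the saddle of its own colour.

**Last checks:**
- **Caps:** both slid over the dowels without resistance and stopped firmly at a reading of 0.0388 m, against 0.0383–0.0384 m when I took them off. In the final top view their knobs are within a pixel or so of where they started.
- **Spindles:** brass lies at the same place in the saddles as steel did, and steel lies seated in the green rest. Both were lowered in small steps until they touched.
- **Bystanders:** the setting master, the oil bottle and the purple look-alike are where they stood at the start.

**What disagreed:** the first grasp closed on nothing, because the fingertips sit about 38 mm farther back from the reported TCP than stated. I found this by touching the jaws down on the empty mat, at about 19 N, and corrected for it from then on. One straight-line move was refused after the brass spindle was laid. Nothing moved, and I used a joint move instead.

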